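Slide an access cover through the dust gate into its deburring nest

TASK

Load the deburring fixture: slide the large round aluminium cover along the fixture's plate, push it through the sprung double gate and on until it drops fully home, lying flat in the shallow round nest behind the gate. Keep the cover sliding on the plate (do not pick it up), and finish with both gate leaves swung shut behind it and the other things on the bench left where they are.

Things in the scene. Friction and masses are not known exactly. Their poses are not given: they have to be found in the camera images.
- fixture: Fixed grey plate 230 mm wide (its x), 424 mm long (its y: -208 to +216), 20 mm thick, top 20 mm above the bench. Origin on the bench under the middle of the gate at y = 0; +y is the way the cover travels, z up. y < 0 is a bare apron. Behind the gate, wooden fences 12 mm thick, centred at x = -98 and +98 mm and at y = 210 mm, rise 35 mm above the plate; open above.
- gate (a point): Middle of the gateway at plate height (fixture x = 0, y = 0, 20 mm above the bench), axes as the fixture's. Wooden posts 20 mm wide (x), 16 mm (y), 35 mm high leave an opening from x = -72 to +72 mm, closed by two leaves. Nothing bridges over it.
- nest (a point): Centre of the nest's floor: a round flat-bottomed pocket 104 mm in diameter, sunk 6 mm into the plate, black rubber-lined floor. It lies at x = 0, y = 130 mm of the fixture, 14 mm above the bench. Axes as the fixture's.
- cover: Flat plain aluminium disc, 100 mm in diameter, 10 mm thick, about 0.2 kg, no handle. Origin at the centre of its underside, z up. Starts loose on the apron, up to 45 mm either side of the middle line, its centre 70 to 115 mm before the gate. Slides with 1 to 3 N. Home in the nest its underside is on the nest floor and it stands 4 mm proud of the plate.
- gate_near (a joint): Sprung steel leaf hinged upright on the post at fixture x = -71 mm (robot side): 67 mm long, 5 mm thick, 3 to 34 mm above the plate. Angle in rad: 0 shut, grows as it swings to +y, stop at 1.6; does not open to -y. A light spring (0.025 N m shut, 0.1 N m at 1.5 rad) shuts it when nothing is in its way. Wide open it reaches 69 mm past the gate, clear of a seated cover.
- gate_far (a joint): The same leaf, mirrored, on the post at x = +71 mm of the fixture. The two meet in the middle.
- tape_roll: Bystander: empty-looking brown tape roll, ring 104 mm across, 36 mm high, to the left on the bench. Origin at centre of its underside.
- sanding_block: Bystander: dark sanding block 75 x 200 x 28 mm, to the right on the bench. Origin at centre of its underside.
- mix_cup: Bystander: white paper mixing cup, 90 mm across, 85 mm high, beyond the fixture. Origin at centre of its underside.
- spare_disc: Bystander: smaller aluminium disc, 68 mm in diameter, 10 mm thick, lying on the bench beyond the fixture. Not the cover. Origin at centre of its underside.
Things that resemble listed ones, but are neither listed nor needed, are in the scene too. What is shaped like the cover but orange or turquoise is not meant.

How it is judged (in metres and radians):
On the way, in this order (a step that is already met when the one before it is completed fails the run):
1. the cover is in the gateway, holding both leaves open (y of cover in the frame of fixture between -0.02 and 0.06 m and value of joint each of gate_near, gate_far above 0.4 rad), for 0.05 s.
2. the cover has dropped flat into the nest (horizontal distance between cover and nest below 0.004 m and z of cover in the frame of nest below 0.002 m and angle between cover's own z axis and vertical below 0.03 rad), for 0.2 s.
At the end, for the whole second after the job is handed in: The cover lies at rest in the nest: centre within 4 mm of the nest's, underside less than 2 mm above the nest floor, tilted less than 0.03 rad; both gate leaves are shut to within 0.1 rad (all of step 2 and linear speed of cover below 0.01 m/s and value of joint each of gate_near, gate_far below 0.1 rad); the robot touches nothing.
It fails at once if the cover is lifted more than 15 mm off the plate (z of cover in the frame of fixture above 0.035 m).
It fails at once if the cover falls off the plate (z of cover in the frame of fixture below 0.008 m).
It fails at once if the tape roll, sanding block, mixing cup or spare disc is moved more than 20 mm (distance of any of tape_roll, sanding_block, mix_cup, spare_disc from where it was at the start of the episode above 0.02 m).
It also fails if it takes over 48 s, if anything falls off the work surface, if the arm or the gripper's body presses on something with over 40 N, if the wrist force passes 120 N, or if a joint passes its speed limit or range.

ROBOT

A 6-joint arm with a two-finger parallel gripper is mounted at the origin on the work surface. World frame = base frame: x ahead of the robot, y to its left, z up, the work surface at z = 0. Lengths are in m, angles in degrees, forces in N, time in s.
With the tool pointing down it reaches from about 0.35 to 0.875 m from the base axis. Payload 4.2 kg.
Tool frame: the origin (TCP) lies midway between the tips of the shut fingers; the grasp point (between the pads) lies 19 mm behind it; y points along the fingers, z is the direction in which the jaws open and shut, and the axes are right-handed (so a half turn about y gives the same grasp; the last joint's range is limited). The gripper opens to 87 mm and grips with 3 to 60 N. Pads are 19 mm wide; open, the fingers measure 117 mm over their backs; the gripper's body (75 mm by 190 mm) begins 51 mm behind the grasp point.
Start: joints at [-50.615, 22.042, 0.453, 0, -68.411, -14.817], TCP at [0.26, -0.568, 0.223] pointing down, gripper open.
Joint ranges: [-179.83, 179.83], [-69.29, 118.12], [-61.27, 80.66], [-181.25, 117.63], [-171.15, -9.14], [-177.46, 177.46]. Speed limits (degrees/s): [159.86, 159.86, 180, 180, 180, 180].

INTERFACE

Orientations are given as [roll, pitch, yaw] about the fixed x, y, z axes, in that order (R = Rz(yaw) Ry(pitch) Rx(roll)).
In Python, from workcell import env gives the robot as it stands. The module is installed in compiled form; this text tells all that it offers. Calls block until the motion is done:
- env.goto(position, orientation): joint-space move of the TCP to a pose.
- env.move_straight(position, rotation=None, rate=0.15, force_limit=None): straight line of the TCP; rotation=None keeps the orientation; rate is the mean speed in m/s. With force_limit (N) it stops when the force on the tool has changed by that much, and returns True; else False.
- env.set_joints(angles): joint-space move.
- env.gripper_to(opening, grasp_force=None): opening from 0.0 (shut) to 1.0 (fully open); grasp_force is the grip in N (None keeps the last); returns when the fingers have stopped.
- env.dwell(seconds).
- env.inverse_kinematics(position, orientation): joint angles nearest the present ones, or None.
- env.read_state(): the state.
- env.grab_frame(name): name is "scene" or "top" or "wrist"; returns a dict with "image" (400x640x3 uint8, blue, green, red), "fx", "fy", "cx", "cy" (pixels), "D" ([k1, k2, p1, p2, k3] as OpenCV has them; the pictures are not rectified), "position" and "orientation" of the camera in the world. Camera axes: x right, y up, looking along -z (the intrinsics and any distortion apply to the point x, -y, -z); pixel columns grow to the right and rows downward; lengths in m; the calibration is good to about 2 mm. A picture is of the moment at which its call begins. There is no depth.
A pose or a line that the arm cannot do raises env.Unreachable and nothing moves.
- env.close_job(): hands the job in, once; it reports no verdict.
Trained networks look in a picture, given as the dict that the camera call returned (one of the last four; its "shot" number tells which), for a name from the list of things; names that differ only in an ending like _2 or _b are one class to them, and where a whole thing is asked for, a point or a joint stands for the part that bears it (a point fixed in the world has none). Each returns a list of dicts, best first, with "score" (0 to 1); they miss things now and then, are a little off and sometimes report something else, mostly with a low value. They report only what shows in the picture. A call takes as long as a camera call. They do not tell look-alikes from the thing itself.
- env.search_frame(picture, thing): "xyz" ([x, y, z] in m, in world coordinates, good to about 4 mm: the middle of the surface that is visible of it).
- env.trace(picture, thing): "mask" (400x640 bool, what is visible of it).
The state is a dict: "clock": time; "joint_positions": joint angles; "qvel": joint speeds; "joint_torque": joint torques, N m; "position": TCP position; "tool_rot": TCP orientation; "force": force on the tool from outside, world axes, zero at the start; "wrist_torque": the same for the moment, N m; "opening": opening from 0.0 (shut) to 1.0 (fully open).
Only numpy, scipy, OpenCV 4.12 (cv2) and the standard library are available. Lean on these libraries where they do the work, as an engineer would, in place of code of your own. Each camera call takes 0.05 s, during which the arm holds its last target. There are 200 camera calls.

## Working session

There is one attempt and no reset: what is moved stays moved. The work goes in short steps, each a Python script; the robot and the scene stay as the last script left them, time stands still between calls to the robot, and variables do not carry over. Pictures are saved under pics/ and viewed, about 8 in all and at most 12, crops included, and the job is handed in when it is done.

```bash
ls; mkdir -p pics
python3 - <<'E'
from workcell import env
import cv2
s=env.read_state(); print(s['clock'],s['position'],s['tool_rot'],s['opening'])
for n in ['top','scene']:
    f=env.grab_frame(n); cv2.imwrite(f'pics/{n}0.png',f['image'])
    print(n,f['fx'],f['fy'],f['cx'],f['cy'],f['D'],f['position'],f['orientation'])
    for t in ['cover','fixture','gate','nest','gate_near','gate_far','tape_roll','sanding_block','mix_cup','spare_disc']:
        try: print(t,[(round(d['score'],2),[round(float(v),3) for v in d['xyz']]) for d in env.search_frame(f,t)])
        except Exception as e: print(t,e)
print(env.read_state()['clock'])
E
```

```text
pics
0.0 [ 0.25962624 -0.56784841  0.22145574] [-8.98736394e+01  5.35719986e-03  2.45591948e+01] 0.9970978108562385
top 513.2553640837716 513.2553640837716 323.6966920468557 192.42648974922622 [-0.01357977  0.          0.          0.          0.        ] [ 0.36139626 -0.02983384  1.86707257] [  5.90887996   0.87283924 -91.3967335 ]
cover [(0.98, [0.491, -0.137, 0.028]), (0.97, [0.29, -0.331, 0.011]), (0.82, [0.735, -0.34, 0.011]), (0.63, [0.285, -0.202, 0.007])]
fixture [(0.78, [0.521, -0.024, 0.019]), (0.59, [0.791, 0.126, 0.03])]
gate []
nest [(0.82, [0.52, -0.022, 0.026])]
gate_near []
gate_far []
tape_roll [(0.63, [0.383, 0.451, 0.037])]
sanding_block [(0.78, [0.467, -0.461, 0.025])]
mix_cup [(0.69, [0.794, 0.125, 0.031]), (0.66, [0.467, -0.46, 0.029]), (0.2, [0.522, -0.025, 0.02])]
spare_disc [(0.69, [0.8, -0.106, 0.008])]
scene 431.93981917487696 431.93981917487696 316.8997810098321 199.73268195465195 [-0.11326491  0.          0.          0.          0.        ] [1.50256867 0.24126271 0.8458774 ] [ 51.53289413   0.12134433 105.53959145]
cover [(0.89, [0.296, -0.327, 0.013]), (0.85, [0.297, -0.197, 0.01]), (0.78, [0.737, -0.334, 0.008]), (0.62, [0.495, -0.137, 0.028])]
fixture [(0.98, [0.544, -0.012, 0.016])]
gate [(0.59, [0.548, -0.011, 0.022])]
nest [(0.85, [0.539, -0.009, 0.02])]
gate_near [(0.34, [0.545, -0.011, 0.02])]
gate_far []
tape_roll [(0.66, [0.403, 0.448, 0.03])]
sanding_block [(0.84, [0.482, -0.453, 0.026]), (0.49, [0.494, -0.14, 0.031])]
mix_cup [(0.59, [0.78, 0.12, 0.055])]
spare_disc [(0.7, [0.801, -0.103, 0.009])]
1.1
```

Run:
```python
import cv2
i=cv2.imread('pics/top0.png'); cv2.imwrite('pics/top0b.png',cv2.resize(i,(800,500),interpolation=cv2.INTER_AREA))
c=i[60:260,230:460]; cv2.imwrite('pics/top0c.png',cv2.resize(c,None,fx=3,fy=3,interpolation=cv2.INTER_CUBIC)[:600])
```

```text
(no output)
```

View pics/top0.png

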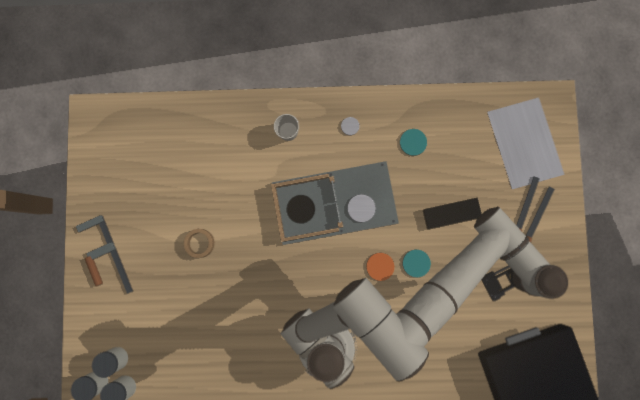

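View pics/top0c.png

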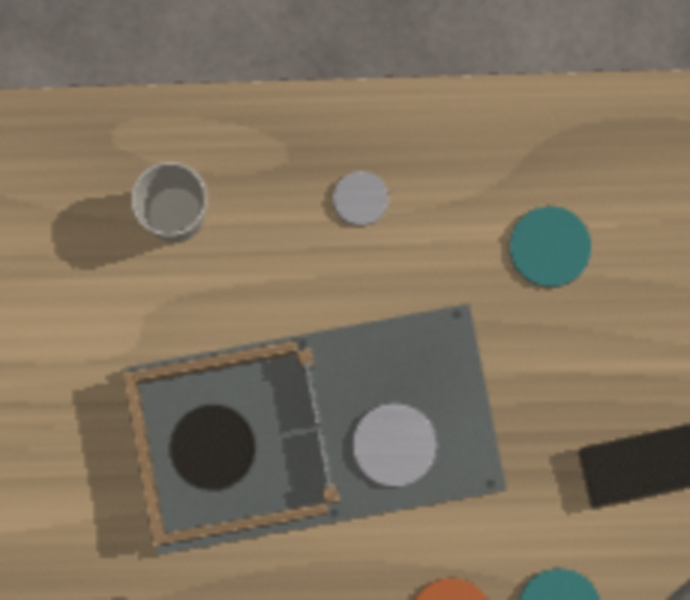

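The cover is the bare silver 100 mm disc on the apron, at top-view pixel (362,208). The smaller silver disc at (349,126) is the spare. The turquoise discs at (413,142) and (416,263) and the orange one at (380,266) are look-alikes, and the enlarged crop confirms this. Next I'll take a close wrist view for precise poses.

Run:
```python
from workcell import env
import cv2, pickle
for y in (-80,100):
    print(y,env.inverse_kinematics([0.51,-0.06,0.40],[-90,0,y]))
y=min((-80,100),key=lambda y: 1e9 if env.inverse_kinematics([0.51,-0.06,0.40],[-90,0,y]) is None else abs(env.inverse_kinematics([0.51,-0.06,0.40],[-90,0,y])[5]))
env.goto([0.51,-0.06,0.40],[-90,0,y]); print(y)
f=env.grab_frame('wrist'); f2=env.grab_frame('top')
pickle.dump((f,f2),open('f1.pkl','wb')); cv2.imwrite('pics/w1.png',f['image'])
print({k:v for k,v in f.items() if k!='image'})
for t in ['cover','nest','fixture','gate']:
    print(t,[(round(d['score'],2),[round(float(v),3) for v in d['xyz']]) for d in env.search_frame(f,t)])
print(env.read_state()['clock'])
```

```text
-80 None
100 [ 11.42095379   6.75963592   4.7065465    0.         -87.94691058
  -1.42095379]
100
{'fx': 348.2629209687329, 'fy': 348.2629209687329, 'cx': 321.76627841188355, 'cy': 201.6119132042647, 'D': array([-0.05512163,  0.        ,  0.        ,  0.        ,  0.        ]), 'position': array([ 0.52233071, -0.12739068,  0.56123356]), 'orientation': array([-1.42453743e+01, -4.26435720e-02, -1.69999097e+02]), 'shot': 3}
cover [(0.86, [0.495, -0.143, 0.032]), (0.83, [0.296, -0.313, 0.012]), (0.8, [0.29, -0.198, 0.013])]
nest [(0.86, [0.532, -0.072, 0.021])]
fixture [(0.93, [0.529, -0.066, 0.02])]
gate [(0.9, [0.535, -0.068, 0.024])]
3.525
```

View pics/w1.png

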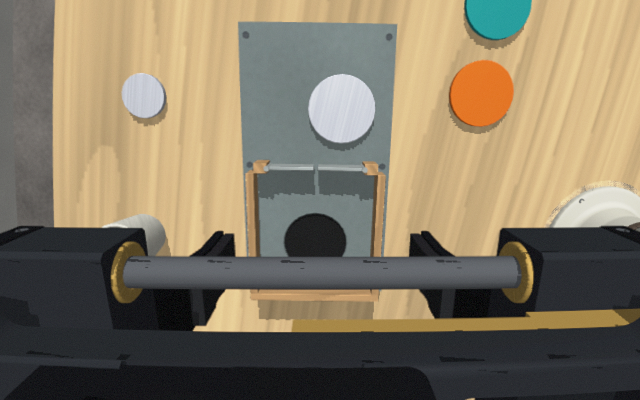

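The wrist view shows the cover at (342,108), shut leaves around (315,168), the nest at (315,240), and apron corners at about (239,22) and (397,25). I'll fit the fixture pose from these.

```bash
cat > h.py <<'E'
import cv2, numpy as np
from scipy.spatial.transform import Rotation as R
from scipy.optimize import least_squares
def ray(f,px,z):
    K=np.array([[f['fx'],0,f['cx']],[0,f['fy'],f['cy']],[0,0,1]])
    u=cv2.undistortPoints(np.float64(px).reshape(-1,1,2),K,np.float64(f['D'])).reshape(-1,2)
    d=np.c_[u[:,0],-u[:,1],-np.ones(len(u))]@R.from_euler('xyz',f['orientation'],degrees=True).as_matrix().T
    p=np.array(f['position']); return (p+d*((z-p[2])/d[:,2])[:,None])[:,:2]
def circ(p):
    r=least_squares(lambda q:np.hypot(*(p-q[:2]).T)-q[2],[*p.mean(0),.05],loss='soft_l1',f_scale=.001); return r.x
E
python3 - <<'E'
from h import *; import pickle
f,f2=pickle.load(open('f1.pkl','rb')); im=f['image']
def contour(m,seed):
    n,l=cv2.connectedComponents(m.astype(np.uint8)); c=cv2.findContours((l==l[seed[1],seed[0]]).astype(np.uint8),cv2.RETR_EXTERNAL,cv2.CHAIN_APPROX_NONE)[0][0]; return c.reshape(-1,2)
g=cv2.cvtColor(im,cv2.COLOR_BGR2GRAY)
c=contour(g>150,(342,108)); print(c.min(0),c.max(0))
print('cover',circ(ray(f,c,.03)))
n=contour(g<55,(315,235)); n=n[(n[:,1]<250)]; print(n.min(0),n.max(0))
print('nest wrist floor',circ(ray(f,n,.014)),circ(ray(f,n,.02)))
t=cv2.imread('pics/top0.png'); gt=cv2.cvtColor(t,cv2.COLOR_BGR2GRAY)
nt=contour(gt<55,(300,208)); print(nt.min(0),nt.max(0)); print('nest top',circ(ray(f2,nt,.014)))
ct=contour(gt>135,(362,208));print(ct.min(0),ct.max(0)); print('cover top',circ(ray(f2,ct,.03)))
cr=cv2.cornerSubPix(g,np.float32([[239,22],[397,25],[246,35],[389,37],[250,165],[382,167]]).reshape(-1,1,2),(4,4),(-1,-1),(3,40,.01)).reshape(-1,2); print(cr)
w=ray(f,cr,.02); print(w)
v=w[0]-w[1]; print('yaw from apron edge',np.degrees(np.arctan2(v[1],v[0])),np.linalg.norm(v))
E
```

```text
[308  74] [374 142]
cover [ 0.4947034  -0.13959948  0.04894972]
[285 214] [345 249]
nest wrist floor [0.49694233 0.0809445  0.050346  ] [0.4972209 0.0786601 0.0497939]
[287 195] [314 222]
nest top [0.49707483 0.07907961 0.04878746]
[348 195] [374 221]
cover top [ 0.49342817 -0.13952123  0.04666669]
[[237.57278   21.460957]
 [396.7812    23.799715]
 [248.09023   38.18423 ]
 [389.        37.      ]
 [252.65636  162.99104 ]
 [382.       167.      ]]
[[ 0.66404409 -0.23482206]
 [ 0.43748026 -0.27142555]
 [ 0.64594706 -0.21469085]
 [ 0.44479074 -0.25174357]
 [ 0.61531398 -0.03475033]
 [ 0.41480659 -0.06364358]]
yaw from apron edge 9.177363587932629 0.22950159858440652
```

Fixture yaw is 9.17° and the nest is at (0.497, 0.080). Both checks agree: the measured apron-to-nest distance is 337.5 mm against a nominal 338. The cover sits at fixture (-37, -86) mm. I'll push it with both fingertips behind the rim so they form a V, first sideways onto the middle line and then forward.

```bash
cat >> h.py <<'E'
PHI=9.17; NEST=np.array([.497,.0798])
c,s=np.cos(np.radians(PHI)),np.sin(np.radians(PHI)); A=np.array([[c,-s],[s,c]])
O=NEST-A@[0,.130]
def W(x,y,z): return [*(O+A@[x,y]),z]
def F(p): return (np.array(p)[:2]-O)@A
E
python3 - <<'E'
from h import *; from workcell import env; import pickle
c0=F([.4945,-.1396]); print(c0)
env.gripper_to(.69)
ori=[-90,0,PHI]; y=c0[1]
env.goto(W(c0[0]-.066,y,.10),ori)
env.move_straight(W(c0[0]-.066,y,.035),rate=.12)
hit=env.move_straight(W(c0[0]-.066,y,.016),rate=.02,force_limit=4)
z=env.read_state()['position'][2]; print('plate touch',hit,z)
z=z+.002; open('z.txt','w').write(str(z))
p=F(env.read_state()['position']); env.move_straight(W(p[0],p[1],z),rate=.02)
hit=env.move_straight(W(-.0495,y,z),rate=.05,force_limit=20); st=env.read_state(); print(hit,st['force'],F(st['position']),st['position'][2])
env.move_straight(W(-.070,y,z),rate=.1)
env.move_straight(W(-.070,y,.08),rate=.15)
env.goto(W(0,-.165,.08),[-90,0,PHI+90])
f=env.grab_frame('wrist'); cv2.imwrite('pics/w2.png',f['image']); pickle.dump(f,open('f2.pkl','wb'))
g=cv2.cvtColor(f['image'],cv2.COLOR_BGR2GRAY)
t=env.grab_frame('top'); cv2.imwrite('pics/t2.png',t['image'])
for d in env.search_frame(t,'cover')+env.search_frame(f,'cover'): print(d['score'],F(d['xyz']))
print(env.read_state()['clock'])
E
```

```text
[-0.03743258 -0.08619762]
plate touch True 0.020416434370879068
False [-0.50602659 -0.2107825  -0.42982818] [-0.04929242 -0.08622565] 0.022519451754558505
0.89 [-0.27046108 -0.23962198]
0.67 [-0.01594306 -0.08986921]
0.66 [-0.25242868 -0.11348364]
0.63 [ 0.16789556 -0.31646242]
0.91 [-0.21716195 -0.23323433]
0.69 [-0.00157955 -0.10819241]
0.61 [-0.22754646 -0.15700519]
0.6 [ 0.16114111 -0.29116267]
11.0667
```

View pics/w2.png

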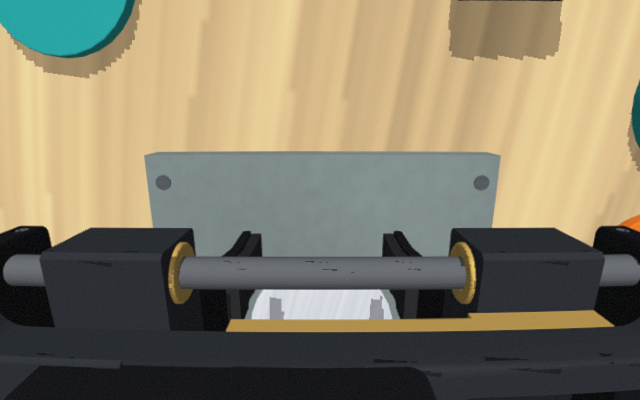

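The wrist view shows the cover centred between the fingers (columns 249–396), so it is on the middle line. Now I'll push it forward into the gateway.

Run:
```python
from h import *; from workcell import env
z=float(open('z.txt').read())
env.move_straight(W(0,-.165,z),rate=.1,force_limit=15)
for yc in (.02,.112):
    hit=env.move_straight(W(0,yc-.0495,z),rate=.05,force_limit=20); st=env.read_state(); print(hit,st['force']@np.r_[A[:,1],0],F(st['position']),st['clock'])
    for n in ('top','scene'):
        f=env.grab_frame(n); cv2.imwrite(f'pics/{n}_{int(yc*1000)}.png',f['image'])
    if hit: break
a=[cv2.imread(f'pics/scene_{k}.png')[130:330,170:470] for k in (20,112)]
cv2.imwrite('pics/s3.png',cv2.resize(np.vstack(a),None,fx=1.5,fy=1.5,interpolation=cv2.INTER_CUBIC))
```

```text
False -3.9357679431292887 [ 1.45429708e-05 -2.95402098e-02] 14.65
False -3.071367874339245 [6.99931563e-05 6.24228402e-02] 16.7417
```

View pics/s3.png

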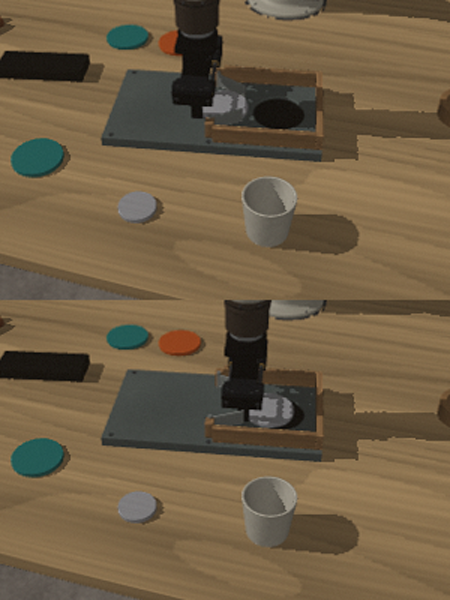

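In the scene view (upper frame) the cover sits in the gateway and holds the leaves open. In the lower frame it is partly over the nest, centred. Next comes the final slow push, then I back off, lift and look.

Run:
```python
from h import *; from workcell import env
z=float(open('z.txt').read())
hit=env.move_straight(W(0,.1315-.0495,z),rate=.02,force_limit=15); st=env.read_state(); print(hit,st['force']@np.r_[A[:,1],0],F(st['position']),st['clock'])
env.dwell(.3)
y=F(st['position'])[1]
env.move_straight(W(0,y-.006,z),rate=.03); env.dwell(.2)
print(env.read_state()['force'])
env.move_straight(W(0,y-.006,.12),rate=.1)
env.goto(W(0,.09,.35),[-90,0,PHI+90])
f=env.grab_frame('wrist'); cv2.imwrite('pics/w4.png',f['image'])
f=env.grab_frame('scene'); cv2.imwrite('pics/s4.png',cv2.resize(f['image'][180:280,270:420],None,fx=4,fy=4,interpolation=cv2.INTER_CUBIC))
print(env.read_state()['clock'])
a=cv2.imread('pics/w4.png'); b=cv2.imread('pics/s4.png')[:, :600]; cv2.imwrite('pics/c4.png',cv2.resize(np.vstack([a[:,:600],b]),None,fx=.74,fy=.74,interpolation=cv2.INTER_AREA))
```

```text
False -0.776530233311473 [-4.64712994e-05  8.20722222e-02] 17.9667
[ 0.19070283 -0.17671422  0.33817755]
20.9583
```

View pics/c4.png

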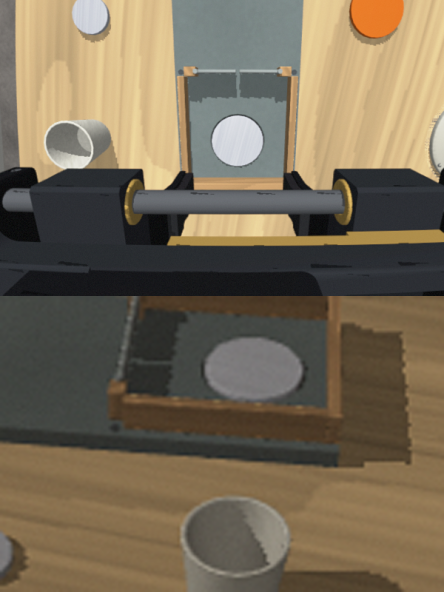

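Both leaves are shut (wrist crop row ~70) and the cover shows at the nest. To confirm it is flat and fully down, I'll fit its position and touch it lightly from above at the centre and near the rear rim.

Run:
```python
from h import *; from workcell import env
env.gripper_to(0.0)
env.goto(W(0,.13,.06),[-90,0,PHI+90])
for y in (.13,.100,.160):
    env.move_straight(W(0,y,.035),rate=.12)
    h=env.move_straight(W(0,y,.019),rate=.02,force_limit=4); print(y,h,env.read_state()['position'][2])
    env.move_straight(W(0,y,.035),rate=.1)
env.move_straight(W(0,.13,.10),rate=.2)
env.goto(W(0,.09,.35),[-90,0,PHI+90])
f=env.grab_frame('wrist'); g=cv2.cvtColor(f['image'],cv2.COLOR_BGR2GRAY); cv2.imwrite('pics/w5.png',cv2.resize(f['image'][80:270,220:420],None,fx=3,fy=3,interpolation=cv2.INTER_CUBIC))
n,l=cv2.connectedComponents((g>150).astype(np.uint8)); k=cv2.findContours((l==l[190,320]).astype(np.uint8),0,1)[0][0].reshape(-1,2)
q=circ(ray(f,k,.024)); print('cover',F(q),q[2], k.min(0),k.max(0)); s=env.read_state(); print(s['clock'],s['force'])
```

```text
0.13 True 0.024465092003725073
0.1 True 0.024441661052270892
0.16 True 0.02445162539433014
cover [0.00046538 0.12931846] 0.04888370873359894 [286 156] [354 223]
28.7083 [-0.63634538  0.24105512  0.76929338]
```

View pics/w5.png

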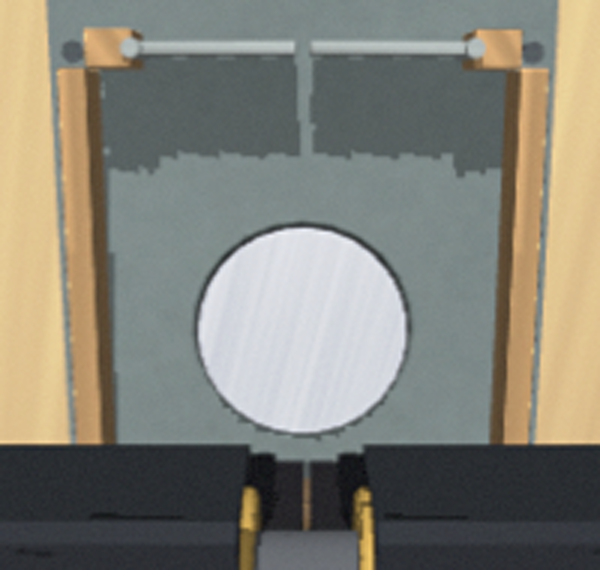

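The cover is flat and home: all three touches read 24.4–24.5 mm, exactly 4 mm above the plate touch at 20.4 mm. It is ringed evenly by the nest's dark gap, and both leaves are shut in line.

```bash
python3 -c "
from workcell import env
env.close_job()"
```

```text
the job is handed in; nothing more can be done
```

The cover is home in the nest with both gate leaves shut behind it, and I've handed the job in. I slid it sideways 37 mm to the middle line using both fingertips behind its rim. I then pushed it through the gate into the nest, backed off and lifted clear.

**Last checks:**
- **Seating:** touches at the centre, front and rear read 24.4–24.5 mm, against 20.4 mm for the plate. That is 4 mm proud and flat.
- **Centring:** the camera fit puts the cover's centre about 0.8 mm from the nest's centre.
- **Gate:** both leaves look shut and in line in the last picture. I judged this by eye and did not measure the angles.
- **Robot:** it ended well clear of everything at 28.7 s, and the forces on the tool were small throughout.
- **Bystanders:** I touched none of them. The sanding block, mixing cup and spare disc looked unmoved in the pictures, and I did not measure their positions again at the end. The tape roll was not re-checked.

**Disagreement:** after the sideways push, the network's position for the cover in the top view was off by about 16 mm. The arm was probably hiding part of it. The wrist view showed the cover centred, and the push through the gate bore that out.

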